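Fetch the board carrier out of the deep wash tank with the hook rod

ROBOT

A 6-joint arm with a two-finger parallel gripper is mounted at the origin on the work surface. World frame = base frame: x ahead of the robot, y to its left, z up, the work surface at z = 0. Lengths are in m, angles in rad, forces in N, time in s.
With the tool pointing down it reaches from about 0.425 to 0.925 m from the base axis. Payload 12.5 kg.
Tool frame: the origin (TCP) lies at the very end of the fingers, on their centre line; the grasp point (between the pads) lies 19 mm behind it (ctrl.grip_depth is the z of the grasp point in the tool frame, in m); z points along the fingers, y is the line along which they close (so a half turn about z gives the same grasp; the last joint's range is limited). The gripper opens to 85 mm and grips with 20 to 120 N. Pads are 22 mm wide; open, the fingers measure 114 mm over their backs; the gripper's body (76 mm by 85 mm) begins 54 mm behind the grasp point. The pads swing forward as they close: fully open they stand 13 mm farther back than shut.
Start: joints at [-0.106, 0.491, 1.559, -0, 1.092, -0.106], TCP at [0.625, 0, 0.231] pointing down, gripper open.
Joint ranges: [-3.1, 3.1], [-0.84, 2.19], [0.05, 2.79], [-1.13, 4.28], [0.06, 2.93], [-2.69, 2.69]. Speed limits (rad/s): [2.22, 2.22, 2.79, 3.14, 3.14, 3.14].

INTERFACE

Orientations are given as a 3x3 rotation matrix whose columns are the frame's x, y, z axes.
In Python, from plant import ctrl, claw, inverse_kinematics, status, vision, order gives the robot as it stands. Calls block until the motion is done:
- ctrl.move_ptp(position, orientation): joint-space move of the TCP to a pose.
- ctrl.move_linear(position, rotation=None, v=0.15, guard=None): straight line of the TCP; rotation=None keeps the orientation; v is the mean speed in m/s. With guard (N) it stops when the force on the tool has changed by that much, and returns True; else False.
- ctrl.move_joints(angles): joint-space move.
- claw.gripper_to(opening, grip_force=None): opening from 0.0 (shut) to 1.0 (fully open); grip_force is the grip in N (None keeps the last); returns when the fingers have stopped.
- ctrl.hold(seconds).
- inverse_kinematics(position, orientation): joint angles nearest the present ones, or None.
- status.read_state(): the state.
- vision.snapshot(name): name is "scene" or "side" or "wrist"; returns a dict with "pixels" (400x640x3 uint8, blue, green, red), "K" (3x3 intrinsics, pixels), "dist" ([k1, k2, p1, p2, k3] as OpenCV has them; the pictures are not rectified), "view" (4x4, takes a point from world to camera coordinates). Camera axes: x right, y down, z forward; pixel columns grow to the right and rows downward; lengths in m; the calibration is good to about 2 mm. A picture is of the moment at which its call begins. There is no depth.
A pose or a line that the arm cannot do raises ctrl.MotionError and nothing moves.
- order.close_job(): hands the job in; it is judged then, once.
The state is a dict: "clock": time; "qpos": joint angles; "qvel": joint speeds; "tau": joint torques, N m; "eef_pos": TCP position; "ee_rot": TCP orientation; "ft_force": force on the tool from outside, world axes, zero at the start; "wrist_torque": the same for the moment, N m; "opening": opening from 0.0 (shut) to 1.0 (fully open); "gripper_force": force on a finger pad.
Only numpy, scipy, OpenCV 4.12 (cv2) and the standard library are available. Lean on these libraries where they do the work, as an engineer would, in place of code of your own. Each camera call takes 0.05 s, during which the arm holds its last target. There are 200 camera calls.

TASK

Take the hook rod from its stand, reach down into the drained wash tank with it, hook the board carrier by the wire handle on its crossbar, lift it out and stand it upright in the drip tray, then hang the rod back in the fork of its stand. The crossbar is clamped at a different height each time, so feel for it with the hook before you slide the hook under the handle. Work gently: do not press or jam the rod or the carrier, set the carrier down softly, keep the gripper itself off the carrier, tank and tray, and leave the other things on the bench alone.

Things in the scene. Friction and masses are not known exactly. Their poses are not given: they have to be found in the camera images.
- tank: Narrow clear-plastic wash tank, drained, open on top, fixed to the bench. Origin: centre of its underside; z up, x across its narrow width, y along its length. Outside 66 (x) by 122 (y) mm, inside 56 by 112 mm, a 6 mm rim band outside at the top, 140 mm tall; base plate 96 by 152 by 6 mm; inner floor at z = 6 mm; a drain stub sticks out 30 mm low on the -y end.
- tank_ledge (a point): Point midway between the tank's two inner hanger ledges, on the tank's axis, at ledge height (z = 50 mm in the tank's frame); axes as the tank's. Each ledge is a bracket 9 mm deep on an end wall and carries one ear of the carrier between two cheeks 12 mm apart and 7 mm high.
- carrier: Steel board carrier (0.16 to 0.3 kg) with two small bare boards, hanging by its ears on the tank's ledges, axes along the tank's, origin 16 mm above the tank's. Origin: centre of its flat underside. Ends 36 mm wide (x) at y = +-38 mm, with posts 14 mm wide up to z = 80 mm; ears reach y = +-53 mm at z = 34 to 38 mm. A crossbar with the handle is clamped between the posts.
- carrier_mid (a point): Point on the carrier's axis at its z = 36 mm: the crossbar's top face when it is clamped lowest. The crossbar (26 mm in x, 72 mm in y, 6 mm thick, level, tight) may be clamped up to 34 mm higher; where is not measured: look or feel. On it, fixed, stands the handle: 4 mm wire in the plane x = 0, 60 mm wide, peaked at y = 0, wire underside there 20.5 mm above the bar's top, 15.5 mm at y = +-14 mm.
- rod: Hook rod, 90 g, hanging upright in the stand. Origin: on the shank's axis at the underside of its collar; z up, x towards the side of the hook's tip. Above: collar 28 mm across, 4 mm thick, then a square wooden handle 16 by 16 mm from z = 4 to 60 mm, sides square to x and y. Below: 5 mm round steel shank to the hook (see rod_hook).
- rod_hook (a point): Lowest point of the centre line of the rod's U-shaped hook, on the shank's axis at z = -88 mm of the rod (the underside is 2.5 mm lower); axes as the rod's. The hook opens upward: its tip's centre line is 14 mm from the shank's, at +x, the tip's top 12.5 mm above this point, the clear gap between shank and tip 9 mm, 5 mm round wire.
- stand: Steel tool stand fixed to the bench. Origin: on the bench below the rod's seat; z up. Foot 100 by 100 by 12 mm from x = -20 to 80 mm, post at x = 50 mm, fork on top, open to -x: two tines along x, 8 mm wide, 12 mm gap from x = -27 to 38 mm, top face at z = 102 mm, stop lips 5 mm high on their ends at x = -27 to -23 mm.
- stand_seat (a point): Point midway between the tines at the height of their top face, where the rod's origin is when it hangs in place, its collar on the tines; axes as the stand's. The hook passes up through the gap only while its plane is along the stand's x; otherwise raise the rod over the lips and take it out to -x.
- tray: White drip tray fixed to the bench, 150 (x) by 180 (y) by 18 mm high outside, walls and floor 4 mm. Origin: centre of its underside.
- breadboard: White breadboard 55 by 165 by 10 mm with a small module plugged in (25 mm high in all), a bystander. Origin: centre of its underside.
- screwdriver: Screwdriver 170 mm long with an amber handle, lying on the bench, a bystander. Origin: about its middle, underside.
- relay_module: Small relay module 26 by 50 by 17 mm, a bystander. Origin: centre of its underside.
There are look-alikes about, which are no part of the job. Several things look just like the stand: the one meant starts farthest from the robot's base.

How it is judged:
On the way, in this order (a step that is already met when the one before it is completed fails the run):
1. the carrier hangs from the hook rod, clear above the tank's rim (height (world z) of carrier above 0.142 m and contact force between rod and carrier above 0.5 N), for 0.1 s.
2. the carrier stands upright on the floor of the drip tray and no longer bears on the hook (x of carrier in the frame of tray between -0.06 and 0.06 m and y of carrier in the frame of tray between -0.075 and 0.075 m and z of carrier in the frame of tray between -0.002 and 0.009 m and angle between carrier's own z axis and vertical below 0.08 rad and contact force between rod and carrier below 0.05 N and linear speed of carrier below 0.02 m/s), for 0.2 s.
At the end, for the whole second after the job is handed in: Carrier at rest on the tray floor, upright within 0.08 rad, centre within 60 mm (tray x) and 75 mm (tray y) of the tray centre, hook out of its handle; rod hanging still in the fork, upright within 0.1 rad, collar on the tines (4 mm in height), within 16 mm of the seat (all of step 2 and distance between rod and stand_seat below 0.016 m and z of rod in the frame of stand_seat between -0.004 and 0.004 m and angle between rod's own z axis and vertical below 0.1 rad and linear speed of rod below 0.03 m/s); the robot touches nothing.
It fails at once if the rod forces the carrier, its crossbar or its handle (more than 25 N) (contact force between rod and carrier above 25 N).
It fails at once if the rod or the carrier knocks or jams against the tank (rod more than 25 N, carrier more than 28 N) (contact force between rod and tank above 25 N or contact force between carrier and tank above 28 N).
It fails at once if the carrier is dropped or slammed into the tray (more than 25 N) (contact force between carrier and tray above 25 N).
It fails at once if the gripper or arm touches the carrier, tank or tray (contact force between any of the fingers, the arm and carrier above 0.5 N or contact force between any of the fingers, the arm and tank above 0.5 N or contact force between any of the fingers, the arm and tray above 0.5 N).
It fails at once if a thing left lying on the bench is disturbed (moved more than 15 mm) (distance of any of breadboard, screwdriver, relay_module from where it was at the start of the episode above 0.015 m).
It also fails if it takes over 72 s, if anything falls off the work surface, if the arm or the gripper's body presses on something with over 40 N, if the wrist force passes 120 N, or if a joint passes its speed limit or range.

## Working session

There is one attempt and no reset: what is moved stays moved. The work goes in short steps, each a Python script; the robot and the scene stay as the last script left them, time stands still between calls to the robot, and variables do not carry over. Pictures are saved under pics/ and viewed, at most 13 in all, crops included, and the job is handed in when it is done.

```bash
ls; mkdir -p pics; python3 - <<'E'
from plant import vision,status
import cv2,pickle
d={}
for n in("scene","side","wrist"):
    s=vision.snapshot(n);d[n]=s;cv2.imwrite(f"pics/{n}0.png",s["pixels"])
    print(n,s["K"],s["dist"],s["view"])
pickle.dump(d,open("snap0.pkl","wb"))
print(status.read_state()["clock"])
E
```

```text
pics
scene [[500.88533887   0.         326.16001487]
 [  0.         500.88533887 195.63535327]
 [  0.           0.           1.        ]] [-0.14858376  0.          0.          0.          0.        ] [[-0.52768299  0.84932402  0.01411968  0.25816684]
 [ 0.56664348  0.36434039 -0.739034   -0.22080371]
 [-0.6328237  -0.38197484 -0.67352015  1.56107704]
 [ 0.          0.          0.          1.        ]]
side [[448.43318692   0.         325.81328024]
 [  0.         448.43318692 195.33082128]
 [  0.           0.           1.        ]] [-0.0495769  0.         0.         0.         0.       ] [[ 0.79423775 -0.60738393 -0.01646673 -0.37549384]
 [-0.47151945 -0.5990309  -0.64717184  0.28498728]
 [ 0.3832177   0.52177269 -0.76216629  0.99567938]
 [ 0.          0.          0.          1.        ]]
wrist [[300.31843816   0.         317.24230621]
 [  0.         300.31843816 199.73563275]
 [  0.           0.           1.        ]] [-0.04414121  0.          0.          0.          0.        ] [[ 9.99998222e-01 -8.21113944e-04 -1.69752976e-03 -6.23237896e-01]
 [-3.10944526e-04 -9.59695697e-01  2.81041050e-01 -3.65503874e-02]
 [-1.85987873e-03 -2.81040023e-01 -9.59694246e-01  3.80302698e-01]
 [ 0.00000000e+00  0.00000000e+00  0.00000000e+00  1.00000000e+00]]
0.15
```

View pics/scene0.png

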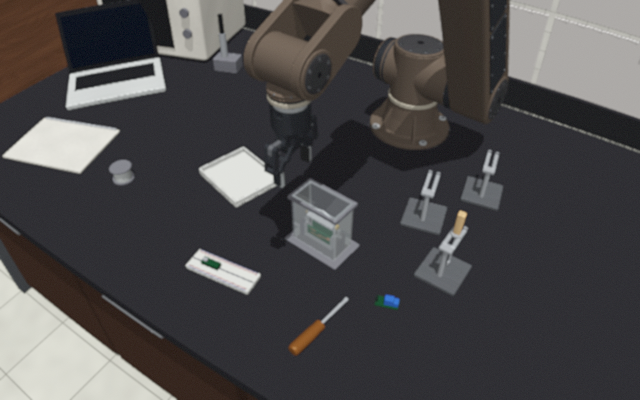

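View pics/side0.png

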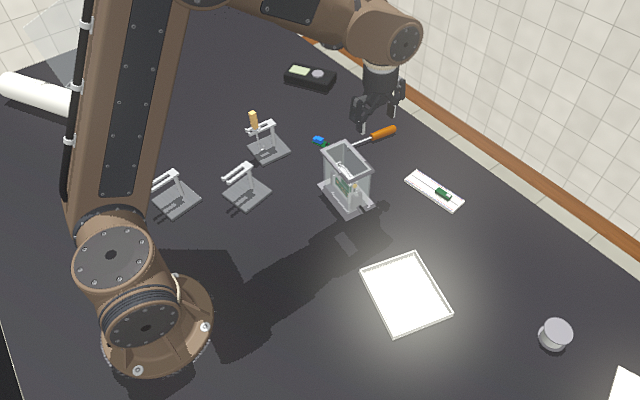

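The scene view shows the tray (238,176), the tank (325,220), and the rod with its orange handle (460,222) in the farthest stand (445,262). The side view shows the same: rod (254,120), tank (347,180), tray (405,293). Next come rough positions, then wrist views.

```bash
cat > h.py <<'E'
import numpy as np,cv2
def ray(s,px):
    px=np.array(px,float).reshape(-1,1,2)
    u=cv2.undistortPoints(px,s["K"],np.array(s["dist"]))[:,0]
    V=np.array(s["view"]);R=V[:3,:3];o=-R.T@V[:3,3]
    return o,np.c_[u,np.ones(len(u))]@R
def onz(s,px,z):
    o,d=ray(s,px);return o+d*((z-o[2])/d[:,2])[:,None]
def tri(sp):  # list of (snap,px)
    A=np.zeros((3,3));b=np.zeros(3);L=[]
    for s,p in sp:
        o,d=ray(s,p);d=d[0]/np.linalg.norm(d[0]);P=np.eye(3)-np.outer(d,d);A+=P;b+=P@o;L.append((o,P))
    x=np.linalg.solve(A,b);return x,[np.linalg.norm(P@(x-o))*1e3 for o,P in L]
def proj(s,X):
    V=np.array(s["view"]);r,_=cv2.Rodrigues(V[:3,:3]);return cv2.projectPoints(np.array(X,float).reshape(-1,3),r,V[:3,3],s["K"],np.array(s["dist"]))[0][:,0]
E
python3 - <<'E'
from h import *;import pickle
np.set_printoptions(precision=4,suppress=True)
d=pickle.load(open("snap0.pkl","rb"));S,D=d["scene"],d["side"]
print("rodtop",tri([(S,(461,213)),(D,(252,113))]))
print("tray side z.018",onz(D,[(359,268),(415,251),(453,314),(393,339)],.018))
print("tray scene",onz(S,[(199,175),(241,149),(283,178),(238,203)],.018))
print("tank rim scene",onz(S,[(289,208),(312,184),(356,204),(334,226)],.14))
print("tank rim side",onz(D,[(321,150),(346,141),(374,168),(349,180)],.14))
print("stand foot scene",onz(S,[(416,271),(432,249),(471,266),(457,291)],.012))
print("stand foot side",onz(D,[(246,148),(270,136),(291,151),(268,165)],.012))
def crop(s,x,y,w,h,f): return cv2.resize(s["pixels"][y:y+h,x:x+w],None,fx=f,fy=f,interpolation=cv2.INTER_CUBIC)
a=crop(S,275,170,100,100,4);b=crop(S,400,190,100,110,4)[:400]
c=crop(D,305,130,100,100,4)[:200*2];e=crop(D,220,95,100,100,4)
cv2.imwrite("pics/crops.png",cv2.resize(np.vstack([np.hstack([a,b]),np.hstack([c,e])]),(600,600)))
E
```

```text
rodtop (array([0.4621, 0.3132, 0.16  ]), [np.float64(0.9543014496532641), np.float64(0.9543014496530975)])
tray side z.018 [[ 0.4379 -0.1752  0.018 ]
 [ 0.5757 -0.2226  0.018 ]
 [ 0.525  -0.3925  0.018 ]
 [ 0.3825 -0.353   0.018 ]]
tray scene [[ 0.5506 -0.367   0.018 ]
 [ 0.3985 -0.3442  0.018 ]
 [ 0.438  -0.1679  0.018 ]
 [ 0.5792 -0.2071  0.018 ]]
tank rim scene [[ 0.6263 -0.0111  0.14  ]
 [ 0.5338 -0.0124  0.14  ]
 [ 0.5375  0.1039  0.14  ]
 [ 0.6202  0.0981  0.14  ]]
tank rim side [[ 0.5344  0.0971  0.14  ]
 [ 0.6056  0.0835  0.14  ]
 [ 0.5983 -0.0344  0.14  ]
 [ 0.5249 -0.0273  0.14  ]]
stand foot scene [[0.5335 0.2646 0.012 ]
 [0.4529 0.2692 0.012 ]
 [0.4531 0.3669 0.012 ]
 [0.5372 0.3651 0.012 ]]
stand foot side [[0.4413 0.3519 0.012 ]
 [0.5267 0.3517 0.012 ]
 [0.5398 0.2571 0.012 ]
 [0.4549 0.2507 0.012 ]]
```

View pics/crops.png

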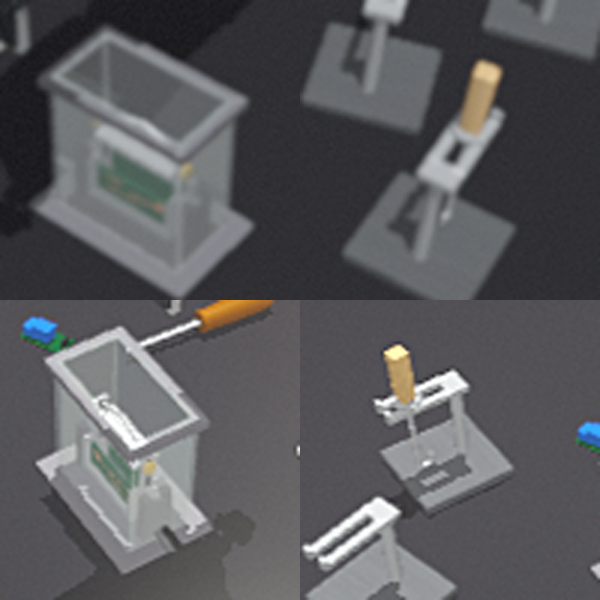

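The crops show the rod in the farthest stand's fork, post on the +x side, and the carrier's handle visible through the tank wall. Next I take wrist views from two places each over the stand and the tank.

```bash
python3 - <<'E'
from plant import ctrl,vision,status
from h import *;import pickle
s=status.read_state();R=np.array(s["ee_rot"]);print(R.round(3))
d={}
for n,p in dict(T1=(.62,.07,.30),T2=(.52,.07,.30),S1=(.55,.34,.30),S2=(.42,.34,.30)).items():
    ctrl.move_ptp(np.array(p),R);ctrl.hold(.2);d[n]=vision.snapshot("wrist")
pickle.dump(d,open("snap1.pkl","wb"))
c=dict(T1=(.572,.037,.1),T2=(.572,.037,.1),S1=(.48,.31,.1),S2=(.48,.31,.1));I=[]
for n in d:
    u,v=proj(d[n],c[n])[0].astype(int);x=min(max(u-80,0),480);y=min(max(v-60,0),280)
    print(n,x,y);I.append(cv2.resize(d[n]["pixels"][y:y+120,x:x+160],(400,300),interpolation=cv2.INTER_CUBIC))
cv2.imwrite("pics/w1.png",np.vstack([np.hstack(I[:2]),np.hstack(I[2:])]))
print(status.read_state()["clock"])
E
```

```text
[[ 0.     1.    -0.001]
 [ 1.    -0.     0.   ]
 [ 0.    -0.001 -1.   ]]
T1 198 142
T2 281 142
S1 179 139
S2 288 140
3.75
```

View pics/w1.png

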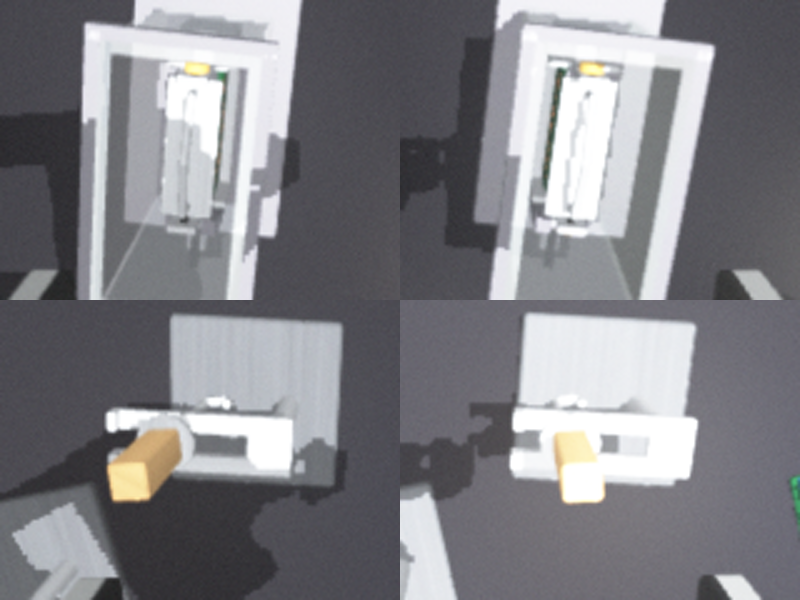

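```bash
python3 - <<'E'
from h import *;import pickle
np.set_printoptions(precision=4,suppress=True)
d=pickle.load(open("snap1.pkl","rb"))
off=dict(T1=(198,142,0,0),T2=(281,142,400,0),S1=(179,139,0,300),S2=(288,140,400,300))
def f(n,p): o=off[n];return (o[0]+(p[0]-o[2]+.5)/2.5-.5,o[1]+(p[1]-o[3]+.5)/2.5-.5)
def t(name,p,q,k):
    a,b=k+"1",k+"2";x,e=tri([(d[a],f(a,p)),(d[b],f(b,q))]);print(name,x,round(e[0],2))
t("rim farL",(85,25),(525,28),"T");t("rim farR",(278,43),(712,45),"T")
t("bar farL",(165,80),(560,80),"T");t("bar farR",(222,84),(618,80),"T");t("bar nearL",(163,215),(545,215),"T");t("bar nearR",(210,219),(597,222),"T")
t("wire far",(192,92),(590,93),"T");t("wire near",(184,218),(572,207),"T");
t("top far L",(110,462),(562,467),"S");t("topR far",(143,460),(603,468),"S")
t("topnear L",(115,500),(565,500),"S");t("topnearR",(147,497),(603,500),"S")
t("hook",(217,401),(570,400),"S");t("fork lip far",(109,411),(514,409),"S");t("fork farR",(295,421),(696,419),"S")
t("fork nearR",(293,478),(690,479),"S");t("fork nearL",(109,470),(512,474),"S")
for n in("S1","S2"):
    g=cv2.cvtColor(d[n]["pixels"],cv2.COLOR_BGR2HSV);m=cv2.inRange(g,(8,60,150),(28,255,255));m[:, :]=m
    c=max(cv2.findContours(m,0,1)[0],key=cv2.contourArea);print(n,cv2.approxPolyDP(c,1.5,True)[:,0].tolist())
# larger crops: tank full outline, and stand zoom
T=d["T1"]["pixels"][120:380,180:400];T2=d["T2"]["pixels"][120:380,260:480]
A=np.hstack([T,T2]);cv2.imwrite("pics/w2.png",cv2.resize(A,(800,473),interpolation=cv2.INTER_CUBIC))
E
```

```text
rim farL [0.5328 0.1023 0.1428] 0.5
rim farR [0.6097 0.0944 0.1377] 0.14
bar farL [0.5527 0.0685 0.083 ] 0.15
bar farR [0.5807 0.0679 0.0852] 1.15
bar nearL [ 0.547  -0.0038  0.0783] 0.14
bar nearR [ 0.5728 -0.0028  0.0884] 0.65
wire far [0.5666 0.0638 0.0898] 0.08
wire near [0.5599 0.0022 0.0901] 2.89
top far L [0.4546 0.3217 0.1584] 0.97
topR far [0.4697 0.3239 0.165 ] 1.52
topnear L [0.4559 0.3074 0.1605] 0.06
topnearR [0.4703 0.3098 0.1653] 0.54
hook [0.4745 0.3175 0.0215] 0.04
fork lip far [0.4381 0.3311 0.103 ] 0.32
fork farR [0.5247 0.325  0.0986] 0.43
fork nearR [0.5233 0.2968 0.1014] 0.32
fork nearL [0.4372 0.3026 0.1089] 1.01
S1 [[453, 270], [454, 277], [463, 284], [498, 288], [501, 285], [501, 278], [498, 275]]
S2 [[104, 300], [79, 293], [78, 290], [59, 291], [37, 302], [35, 305], [43, 310], [43, 315], [39, 319], [34, 319], [28, 314], [25, 325], [29, 318], [42, 324], [50, 315], [60, 311], [62, 306], [73, 296], [76, 298], [78, 308], [81, 310], [91, 304]]
```

View pics/w2.png

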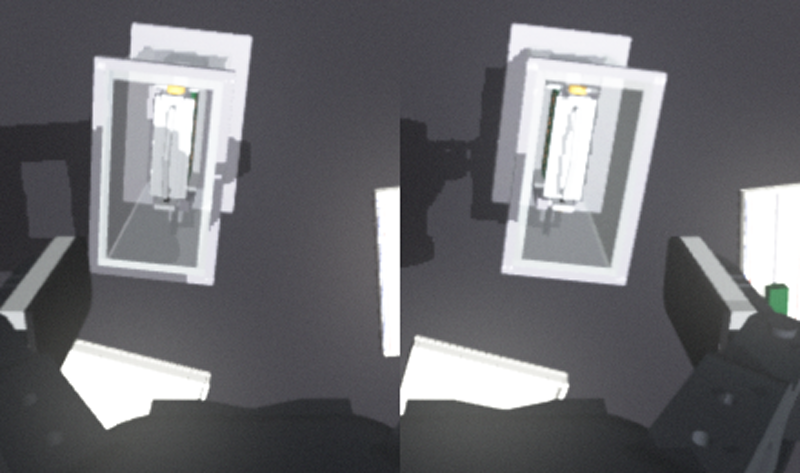

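The wrist views give the tank rim corners (T1 crop: near left (91,270), near right (213,284)), with the bar near z 0.083. The rod top is at about (0.463, 0.316, 0.162), hook towards +x. Next: the tank centre, then grasp the rod.

```bash
cat >> h.py <<'E'
def Rz(a): c,s=np.cos(a),np.sin(a);return np.array([[c,-s,0],[s,c,0],[0,0,1.]])
R0=np.array([[0,1,0],[1,0,0],[0,0,-1.]])
E
python3 - <<'E'
from plant import ctrl,vision,status,claw
from h import *;import pickle
np.set_printoptions(precision=4,suppress=True)
d=pickle.load(open("snap1.pkl","rb"))
k=1.8182;C=[]
for p,q in [((95,58),(527,59)),((235,72),(665,73)),((91,270),(502,270)),((213,284),(626,284))]:
    x,e=tri([(d["T1"],(180+p[0]/k-.2,120+p[1]/k-.2)),(d["T2"],(260+(q[0]-400)/k-.2,120+p[1]/k-.2))]);C.append(x);print(x,e[0])
C=np.array(C);print("tank c",C.mean(0),"yaw",np.arctan2(*(C[[1,3]]-C[[0,2]]).mean(0)[[1,0]]),-np.arctan2(*(C[:2]-C[2:]).mean(0)[[0,1]]))
R=Rz(-.07)@R0
claw.gripper_to(.65,40)
ctrl.move_ptp(np.array([.463,.3155,.21]),R)
print(ctrl.move_linear(np.array([.463,.3155,.120]),v=.08,guard=6))
claw.gripper_to(0.0,40);s=status.read_state();print(s["opening"],s["gripper_force"],s["ft_force"],s["eef_pos"])
f0=s["ft_force"]
ctrl.move_linear(np.array(s["eef_pos"])+[0,0,.012],v=.04)
s=status.read_state();print(s["ft_force"],s["eef_pos"],s["clock"])
n=["side","scene","wrist"];o=[]
for q in n:
    g=vision.snapshot(q);u,v=proj(g,(.465,.31,.07))[0].astype(int);x=min(max(u-50,0),540);y=min(max(v-50,0),300)
    print(q,x,y);o.append(cv2.resize(g["pixels"][y:y+100,x:x+100],(266,266),interpolation=cv2.INTER_CUBIC))
cv2.imwrite("pics/g1.png",cv2.resize(np.hstack(o),(798,266)))
E
```

```text
[0.5319 0.1023 0.1384] 0.09399421507603692
[0.6098 0.0943 0.1374] 0.2656548785342848
[ 0.5176 -0.0309  0.136 ] 0.22888080438099723
[ 0.595  -0.0372  0.142 ] 0.019070782102711455
tank c [0.5636 0.0321 0.1385] yaw -0.09255724636947966 -0.10930465787820229
False
0.17923843928610672 41.231446266174316 [-0.8003  0.3877  3.3338] [0.4631 0.3156 0.1203]
[-0.0103 -0.3197 -1.8851] [0.4631 0.3156 0.1325] 6.8167
side 207 87
scene 400 192
wrist 272 171
```

View pics/g1.png

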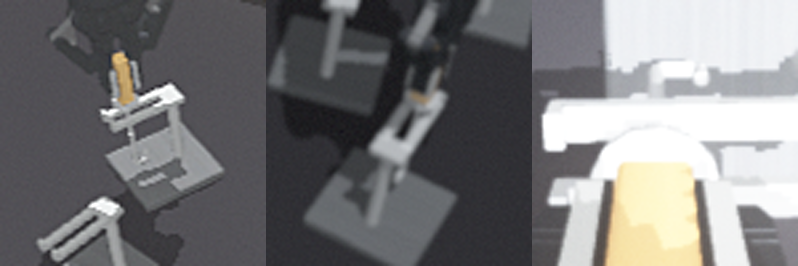

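Rod is lifted and held; in the wrist crop the hook's shank end is at (656,72) and its tip at (700,72), tip towards +x. Next I take it out over the lips and locate the hook in the hand.

```bash
python3 - <<'E'
from plant import ctrl,vision,status,claw
from h import *;import pickle
np.set_printoptions(precision=4,suppress=True)
R=Rz(-.07)@R0;X=Rz(-.07)[:,0]
s=status.read_state();p=np.array(s["eef_pos"])
print(ctrl.move_linear(p-X*.052,v=.06,guard=5))
ctrl.move_linear(p-X*.052+[0,0,.17],v=.15)
ctrl.hold(.3)
s=status.read_state();P=np.array(s["eef_pos"]);R=np.array(s["ee_rot"]);print(P,s["clock"],s["ft_force"])
w=vision.snapshot("wrist");d={"w":w,"side":vision.snapshot("side"),"scene":vision.snapshot("scene")};pickle.dump((d,P,R),open("hold.pkl","wb"))
e=P+R@np.array([0,0,.106])   # nominal hook centre-line low point
T=e+R@np.array([0,.014,-.01])
for n in d:print(n,proj(d[n],[e,T,P]).round(1).tolist())
o=[]
for n,H,z in(("w",50,8),("side",35,8),):
    u,v=proj(d[n],[e])[0].astype(int);x=min(max(u-25,0),590);y=min(max(v-35,0),330);print(n,x,y)
    o.append(cv2.resize(d[n]["pixels"][y:y+70,x:x+50],(400,560),interpolation=cv2.INTER_CUBIC))
cv2.imwrite("pics/hk.png",np.hstack(o))
E
```

```text
False
[0.4111 0.3192 0.3018] 9.5667 [ 0.6812 -0.1002 -1.4139]
w [[318.7, 197.6], [335.5, 200.9], [319.4, 253.0]]
side [[231.9, 108.8], [236.1, 103.8], [224.5, 74.5]]
scene [[474.9, 187.9], [473.2, 187.9], [485.9, 147.9]]
w 293 162
side 206 73
```

View pics/hk.png

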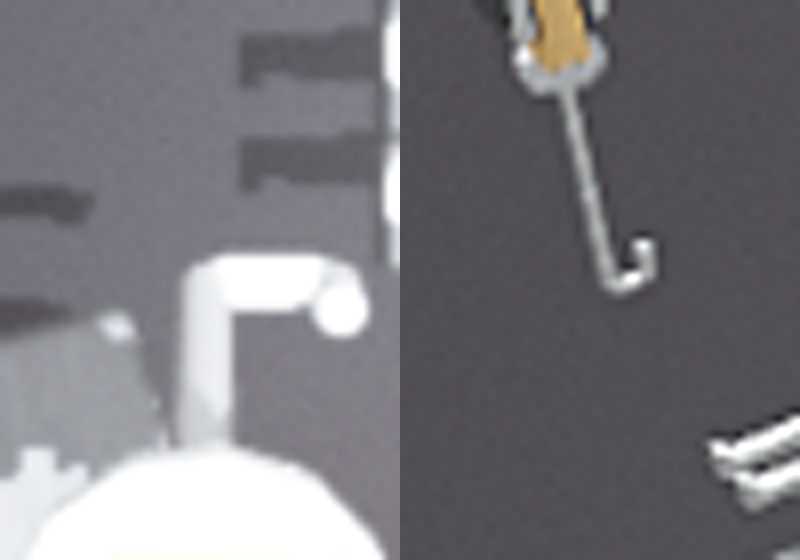

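The wrist crop puts the hook low point at (208,283) and the tip at (342,308), within 1 px of nominal, so the rod sits straight in the hand. Next I go above the tank, beside the handle, and check.

```bash
cat >> h.py <<'E'
C=np.array([.5635,.0323,0]);YT=-.095;XT=Rz(YT)[:,0];YV=Rz(YT)[:,1];RT=Rz(YT)@R0
E
python3 - <<'E'
from plant import ctrl,vision,status,claw
from h import *;import pickle
np.set_printoptions(precision=4,suppress=True)
p=C-XT*.021
ctrl.move_ptp(p+[0,0,.30],RT)
ctrl.move_linear(p+[0,0,.226],v=.08,guard=4)
ctrl.hold(.4)
s=status.read_state();P=np.array(s["eef_pos"]);print(P,s["clock"],s["ft_force"])
w=vision.snapshot("wrist");D=vision.snapshot("side");pickle.dump((w,D,P),open("tank.pkl","wb"))
e=P-[0,0,.106]
for n,g in(("w",w),("side",D)):
    print(n,proj(g,[e,e+XT*.014+[0,0,.01],C+[0,0,.1055],C+[0,0,.1055]+YV*.014]).round(1).tolist())
o=[]
for g,H in((w,1),(D,1)):
    u,v=proj(g,[e])[0].astype(int);x=min(max(u-25,0),560);y=min(max(v-40,0),330);print(x,y)
    o.append(cv2.resize(g["pixels"][y:y+105,x:x+70],(400,600),interpolation=cv2.INTER_CUBIC))
cv2.imwrite("pics/tk.png",np.hstack(o))
E
```

```text
[0.5426 0.0343 0.2261] 12.3917 [-0.5078  0.313  -0.7115]
w [[318.6, 197.6], [335.5, 200.9], [341.6, 193.2], [341.9, 178.1]]
side [[338.8, 167.9], [343.5, 163.0], [345.6, 168.6], [342.6, 165.3]]
293 157
313 127
```

View pics/tk.png

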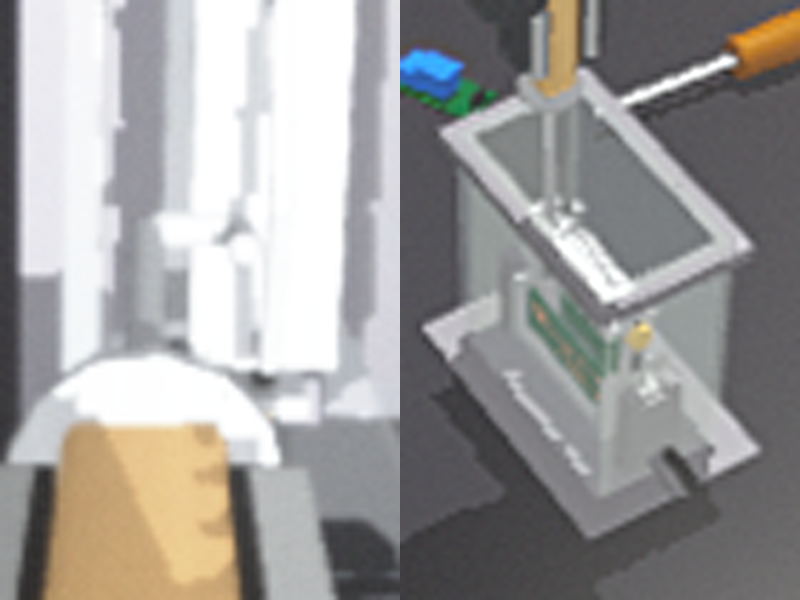

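The wrist crop shows the hook tip at (243,240), left of the bar's centre line at about x=270, so the lane beside the wire is free. Next I feel for the bar.

```bash
python3 - <<'E'
from plant import ctrl,vision,status,claw
from h import *
np.set_printoptions(precision=4,suppress=True)
p=C-XT*.022
ctrl.move_linear(p+[0,0,.226],v=.03,guard=3)
ctrl.hold(.3)
hit=ctrl.move_linear(p+[0,0,.159],v=.015,guard=1.5)
s=status.read_state();P=np.array(s["eef_pos"]);print(hit,P,"underside",P[2]-.1088,s["ft_force"],s["wrist_torque"],s["clock"])
ctrl.hold(.1);print(status.read_state()["ft_force"],status.read_state()["eef_pos"])
E
```

```text
True [0.5414 0.0344 0.191 ] underside 0.08217889650793157 [-0.0392 -0.7631  4.9772] [ 0.0672  0.2902 -0.0361] 15.4167
[-1.8508  0.1568  5.4088] [0.5414 0.0344 0.191 ]
```

```bash
python3 - <<'E'
from plant import ctrl,vision,status,claw
from h import *
np.set_printoptions(precision=4,suppress=True)
P=np.array(status.read_state()["eef_pos"])
ctrl.move_linear(P+[0,0,.0028],v=.01);ctrl.hold(.3);s=status.read_state();print(s["eef_pos"],s["ft_force"])
q=C-XT*.0065;q[2]=s["eef_pos"][2]
hit=ctrl.move_linear(q,v=.015,guard=2.5);s=status.read_state();print(hit,(np.array(s["eef_pos"])-C)@XT,s["ft_force"])
ctrl.hold(.3);s=status.read_state();print(s["ft_force"],s["clock"])
E
```

```text
[0.5413 0.0344 0.1938] [-0.4751 -0.1351 -1.6804]
False -0.006559397766761325 [-0.8124  0.7708 -1.34  ]
[-0.7235  0.1802 -1.9191] 17.7833
```

```bash
python3 - <<'E'
from plant import ctrl,vision,status,claw
from h import *
np.set_printoptions(precision=4,suppress=True)
P=np.array(status.read_state()["eef_pos"])
hit=ctrl.move_linear(P+[0,0,.016],v=.015,guard=1.2);s=status.read_state();print(hit,s["eef_pos"][2]-P[2],s["ft_force"])
ctrl.move_linear(P+[0,0,.03],v=.02,guard=6);ctrl.hold(.4);s=status.read_state();print(s["eef_pos"][2]-P[2],s["ft_force"],s["wrist_torque"],s["clock"])
D=vision.snapshot("side");cv2.imwrite("pics/lift.png",cv2.resize(D["pixels"][90:230,290:430],(560,560),interpolation=cv2.INTER_CUBIC))
E
```

```text
True 0.013544895266731194 [ 0.3897 -0.0137 -3.3835]
0.02997262845976137 [ 0.4285 -0.12   -2.8776] [-0.0032  0.0192  0.0414] 20.0333
```

View pics/lift.png

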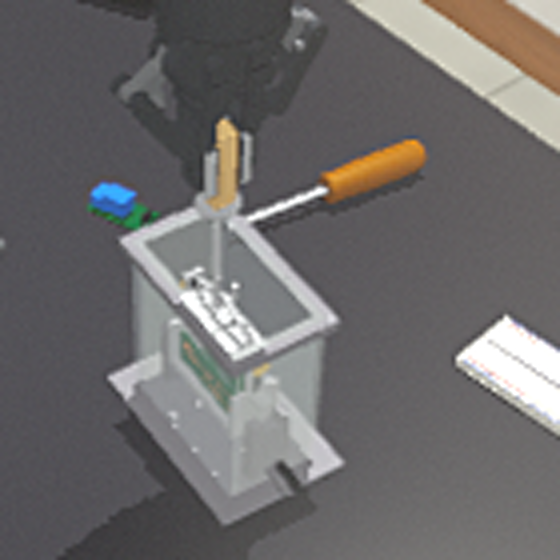

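The carrier hangs from the hook inside the tank, engaging at +13.5 mm as predicted, at about 1.9 N. Next I lift it clear and carry it over the tray.

```bash
python3 - <<'E'
from plant import ctrl,vision,status,claw
from h import *
np.set_printoptions(precision=4,suppress=True)
P=np.array(status.read_state()["eef_pos"]);T=P.copy();T[2]=.365
hit=ctrl.move_linear(T,v=.06,guard=3);s=status.read_state();print(hit,s["eef_pos"],s["ft_force"],s["clock"])
if not hit:
    ctrl.hold(.3)
    Q=np.array([.486,-.279,0])-XT*.007
    ctrl.move_linear(Q+[0,0,.365],v=.13);ctrl.hold(.8)
    ctrl.move_linear(Q+[0,0,.225],v=.10);ctrl.hold(.6)
    s=status.read_state();print(s["eef_pos"],s["ft_force"],s["clock"])
    o=[]
    for n in("side","scene"):
        D=vision.snapshot(n);u,v=proj(D,Q+[0,0,.06])[0].astype(int);x,y=max(u-60,0),max(v-70,0)
        o.append(cv2.resize(D["pixels"][y:y+140,x:x+120],(400,467),interpolation=cv2.INTER_CUBIC))
    cv2.imwrite("pics/tray.png",np.hstack(o))
E
```

```text
False [0.557  0.0329 0.3648] [-0.0482 -0.5294 -2.7048] 22.5833
[ 0.479  -0.2784  0.225 ] [ 0.6051  0.2389 -3.2956] 28.45
```

View pics/tray.png

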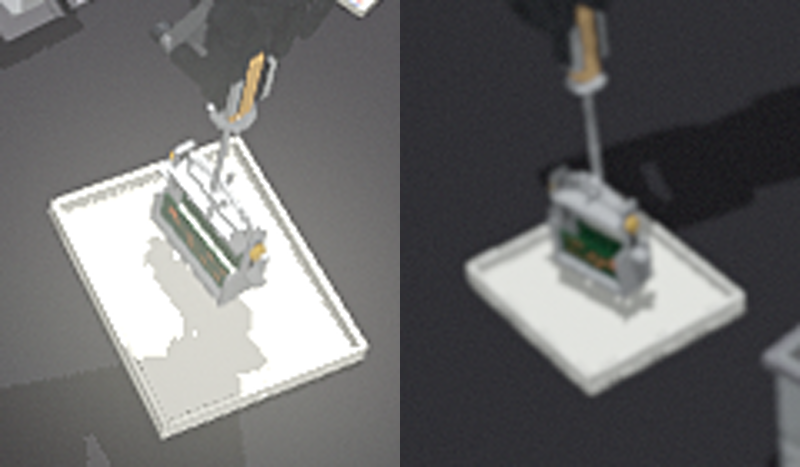

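The carrier hangs upright over the tray, well inside its walls in both views. Next I lower it gently and unhook it.

```bash
python3 - <<'E'
from plant import ctrl,vision,status,claw
from h import *
np.set_printoptions(precision=4,suppress=True)
P=np.array(status.read_state()["eef_pos"])
T=P.copy();T[2]=.204;ctrl.move_linear(T,v=.04,guard=1.5);ctrl.hold(.4)
T[2]=.186;hit=ctrl.move_linear(T,v=.012,guard=1.0);s=status.read_state();print(hit,s["eef_pos"],s["ft_force"],s["clock"])
T=np.array(s["eef_pos"])
for i in range(5):
    T=T-[0,0,.001];ctrl.move_linear(T,v=.01);ctrl.hold(.15);s=status.read_state();print(s["eef_pos"][2],s["ft_force"])
E
```

```text
True [ 0.4787 -0.2781  0.1945] [ 0.4417 -0.3658 -0.9753] 30.4583
0.1935188011260414 [ 0.1413 -0.102  -0.9724]
0.19253491841711776 [0.8169 0.3131 0.1382]
0.19150955382009327 [-0.1848 -0.1224 -0.8082]
0.1905646836208757 [ 0.1076  0.4332 -1.1901]
0.18953531951437252 [ 0.4018 -0.1258 -0.3772]
```

```bash
python3 - <<'E'
from plant import ctrl,vision,status,claw
from h import *
np.set_printoptions(precision=4,suppress=True)
T=np.array(status.read_state()["eef_pos"]);T[2]=.1821
print(ctrl.move_linear(T,v=.02,guard=3));ctrl.hold(.3);print(status.read_state()["ft_force"])
h=ctrl.move_linear(T-XT*.0155,v=.015,guard=2.5);s=status.read_state();print(h,(np.array(s["eef_pos"])-T)@XT,s["ft_force"])
if not h:
    ctrl.move_linear(T-XT*.019,v=.015,guard=2.5)
    ctrl.hold(.3);P=np.array(status.read_state()["eef_pos"])
    print(ctrl.move_linear(P+[0,0,.03],v=.04,guard=2.5))
    s=status.read_state();print(s["eef_pos"],s["ft_force"],s["clock"])
E
```

```text
False
[ 0.7652 -0.2344 -1.2656]
False -0.015431621780765346 [ 1.3354  0.5236 -1.1129]
False
[ 0.4597 -0.2762  0.2119] [ 0.1449  0.2533 -1.284 ] 36.05
```

Unhooked and clear. Next I return the rod by reversing the way it came out.

```bash
python3 - <<'E'
from plant import ctrl,vision,status,claw
from h import *
np.set_printoptions(precision=4,suppress=True)
P=np.array(status.read_state()["eef_pos"]);P[2]=.32;ctrl.move_linear(P,v=.15)
R=Rz(-.07)@R0;X=Rz(-.07)[:,0];G=np.array([.4631,.3156,.1203])
ctrl.move_ptp(G-X*.055+[0,0,.18],R)
ctrl.move_linear(G-X*.055+[0,0,.0125],v=.12,guard=6);ctrl.hold(.3)
h=ctrl.move_linear(G+[0,0,.0125],v=.05,guard=3);s=status.read_state();print(h,s["eef_pos"],s["ft_force"],s["clock"])
if not h:
    ctrl.hold(.2);h=ctrl.move_linear(G-[0,0,.001],v=.015,guard=1.5);ctrl.hold(.2)
    s=status.read_state();print(h,s["eef_pos"],s["ft_force"],s["clock"])
E
```

```text
False [0.4628 0.3156 0.1328] [-0.2602  0.0275 -0.1689] 42.1583
True [0.4631 0.3156 0.1203] [-0.4267  0.2696  6.4095] 43.3333
```

```bash
python3 - <<'E'
from plant import ctrl,vision,status,claw
from h import *
P=np.array(status.read_state()["eef_pos"])
ctrl.move_linear(P+[0,0,.0005],v=.01)
claw.gripper_to(.65);ctrl.hold(.2)
ctrl.move_linear(P+[0,0,.1],v=.08);ctrl.move_linear(P+[0.02,0.03,.18],v=.15);ctrl.hold(1)
print(status.read_state()["clock"])
o=[]
for n,X in(("side",(.464,.31,.08)),("scene",(.464,.31,.08)),("side",(.48,-.28,.04)),("scene",(.48,-.28,.04))):
    D=vision.snapshot(n);u,v=proj(D,X)[0].astype(int);x,y=max(u-55,0),max(v-41,0)
    o.append(cv2.resize(D["pixels"][y:y+82,x:x+110],(400,300),interpolation=cv2.INTER_CUBIC))
cv2.imwrite("pics/end.png",np.vstack([np.hstack(o[:2]),np.hstack(o[2:])]))
E
```

```text
47.375
```

View pics/end.png

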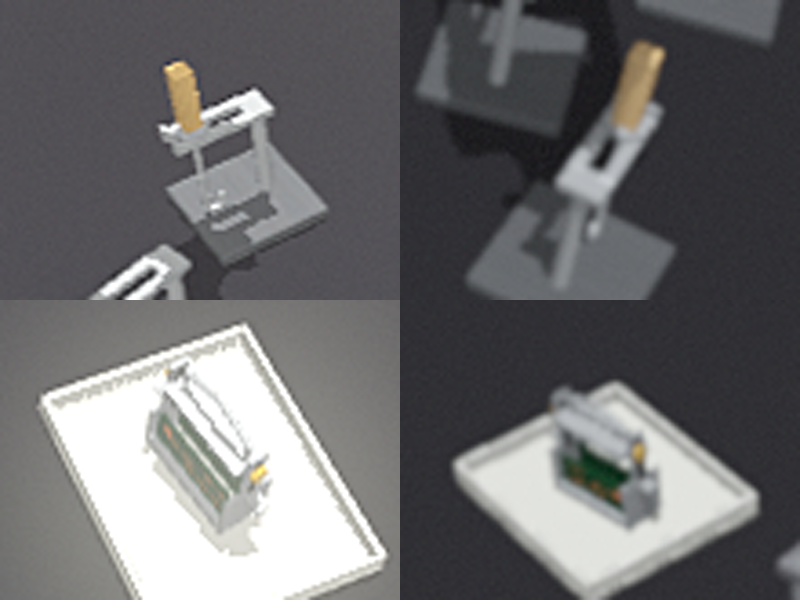

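The rod hangs upright in the fork and the carrier stands upright near the middle of the tray, so I hand the job in.

```bash
python3 -c "
from plant import order
print(order.close_job())"
```

```text
the job is handed in; nothing more can be done
None
```

The job is handed in (no verdict came back): at about 47 s of the 72 s limit, the last pictures showed the carrier standing upright near the middle of the drip tray and the rod hanging back in the fork of its stand.

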